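# Crack a mould half off its bed with a hung-up wedge

## Task

Lift the steel wedge by its handle up and off the hook of the tool stand, set it flat on the bed plate in front of the aluminium mould half, tip towards the slot, and slide it into the slot until the mould half just lifts and stands about 4 mm off the bed. Finish while holding: keep the wedge gripped there, flat on the plate and carrying the mould half. Only the wedge may raise the mould half: keep the gripper off the bed and mould, and leave the mug, jar and ball mould where they are.

Things in the scene. Friction and masses are not known exactly. Their poses are not given: they have to be found in the camera images.
- wedge: Loose steel wedge, 0.35 kg, 30 mm wide, with an upright handle. Origin: on its flat underside below the handle; x to the tip, z up. Tip at x = +92 mm, 2 mm thick; the top rises evenly to 14 mm thick at x = +12 (0.15 mm per mm), then a 14 mm thick heel back to x = -38, its last 16 mm being 24 mm high. It hangs level, axes along the stand's; its centre of mass is below the handle.
- wedge_handle (a point): Middle of the wedge's handle, 34 mm above its underside, axes as the wedge: the height to grip it across y. The handle is a closed frame 40 mm wide (y), 16 mm thick (x), up to 64 mm above the underside. Its window, 24 mm wide and 36 mm high (18 to 54 mm above the underside), lets the stand's hook through along x.
- stand: Fixed stand. Origin: on the table below where the wedge hangs (within 10 mm in x). Foot 150 x 90 x 8 mm; post 16 mm thick at x = +125 mm, 150 mm high; from its top a level round hook arm 8 mm thick runs to -x. Its free end, outer face at x = -26 mm, is turned up: top at 160 mm above the table, 10 mm above the arm's top side.
- hook_seat (a point): On the hook arm's top side, 150 mm above the table, where the handle's top bar hangs; axes as the stand. To free the wedge raise it about 19 mm (12 to 26: the handle's top bar then clears the upturned end and the window's lower edge stays below the hook arm), then draw it level towards -x, 130 mm before raising it more: until then its tip is under the hook.
- bed: Fixed steel plate 250 x 150 x 12 mm, top 12 mm above the table, from x = -150 to +100 mm. Origin: on the table below the middle of the mould half's front face; x points into the slot, the way to push. With the wedge flat on the plate along x, lifting begins with its handle's middle at x = -72 mm and gains 0.15 mm per mm: at x = -45 mm it is 4 mm. Push: 10 to 20 N, more if pressed down.
- slot_mouth (a point): On the mould half: upper edge of the slot's mouth, middle of the front face, 17 mm above the table when down; axes as the bed. The mould half is an aluminium block 80 (x) x 100 x 40 mm with a 6 mm neck on top and ears on two guide pins (62 mm above the table). The slot, 5 mm high, 50 mm wide, runs along x right through under its middle.
- mould (a joint): How far the mould half (about 0.65 kg) is lifted off the bed plate, in m: 0 = resting on it, at most 0.03; it sinks by its own weight. Guide pins stop all other motion.
- mug: White mug, 74 mm wide, 90 mm high, a bystander. Origin under its centre.
- jar: Closed amber glass jar, 60 mm wide, 85 mm high, a bystander. Origin under its centre.
- ball_mould: Small round dark steel mould with a neck, 64 mm wide, 75 mm high, a bystander. Origin under its centre.
Things that resemble listed ones, but are neither listed nor needed, are in the scene too. What is meant by the wedge is not pink, and is the smaller of those in its own colour. What is shaped like the stand but brown is not meant.

How it is judged:
By the outcome, as a careful person would: the job done as asked, in the order asked, and still so for the second after the job is handed in, while the arm keeps its last pose, push and grip.
It also fails if it takes over 45 s, if anything falls off the work surface, if the arm or the gripper's body presses on something with over 40 N, if the wrist force passes 120 N, or if a joint passes its speed limit or range.

## Robot

A 7-joint arm with a two-finger parallel gripper is mounted at the origin on the work surface. World frame = base frame: x ahead of the robot, y to its left, z up, the work surface at z = 0. Lengths are in m, angles in rad, forces in N, time in s.
With the tool pointing down it reaches from about 0.425 to 0.95 m from the base axis. Payload 16.7 kg.
Tool frame: the origin (TCP) lies midway between the tips of the shut fingers; the grasp point (between the pads) lies 19 mm behind it (arm.grip_point_offset is the distance from the TCP to the grasp point, in m); x points along the fingers, z is the direction in which the jaws open and shut, and the axes are right-handed (so a half turn about x gives the same grasp; the last joint's range is limited). The gripper opens to 94 mm and grips with 3 to 60 N. Pads are 16 mm wide; open, the fingers measure 119 mm over their backs; the gripper's body (75 mm by 177 mm) begins 78 mm behind the grasp point.
Start: joints at [-1.496, 0.426, 0.074, 1.606, -0.034, 1.111, -0.067], TCP at [0.15, 0.658, 0.205] pointing down, gripper open.
Joint ranges: [-2.85, 2.85], [-0.5, 2.14], [-1.23, 1.37], [0.21, 2.46], [-1.02, 4.16], [0.16, 2.05], [-2.73, 2.73]. Speed limits (rad/s): [1.89, 1.89, 2.39, 2.39, 3.01, 3.01, 3.01].

## Interface

Orientations are given as a rotation vector (axis times angle).
In Python, from station import readout, eyes, arm gives the robot as it stands. The module is installed in compiled form; this text tells all that it offers.
- The arm moves only by the tool servo_tool, never from a script. Its argument "moves" is a list of rows, each a list of 3 entries, a list of its own where there are three numbers: the shift along the tool's x, y, z in m, then the turn, a rotation vector about the tool's x, y, z in units of 6 degrees (1.0 is 6 degrees), then the finger opening in m, from 0 to 0.094. In form: [[[dx, dy, dz], [rx, ry, rz], jaw], ...]. A call has 1 to 8 rows; each row is the pose to reach, as a shift and turn from the pose commanded when the call began, along the tool's axes at that moment; what a row does not reach only later rows make up. A row lasts 1/12 s, in which the tool goes at most 41.7 mm and 7.16 degrees, less where a joint would pass 70% of its speed; a pose out of reach is approached as far as the arm can. A call with a gripper value outside its range is refused whole. The fingers move at their own pace and stop on an object; "squeeze" is the grip in N (left out, the last holds). Time passes only in rows, so rows that repeat a pose let the fingers close. It gives the time, the measured TCP pose, the force and the opening at its end, in the units of the state.
- readout.sense(): the state, without advancing time (a new reading comes with each control period).
- eyes.camera(name): name is "scene" or "top" or "wrist"; returns a dict with "frame" (384x512x3 uint8, blue, green, red), "depth" (384x512 float32, m along the optical axis (not along the pixel's ray), 0 where there is no reading), "mtx" (3x3 intrinsics, pixels), "world_from_camera" (4x4, takes a point from camera to world coordinates). Camera axes: x right, y down, z forward; pixel columns grow to the right and rows downward; lengths in m; the calibration is good to about 2 mm. A picture is of the moment at which its call begins.
- arm.close_job(): hands the job in, once; it reports no verdict.
The state is a dict: "time": time; "joints": joint angles; "qd": joint speeds; "tau": joint torques, N m; "tool_pos": TCP position; "eef_rot": TCP orientation; "ft_force": force on the tool from outside, world axes, zero at the start; "torque": the same for the moment, N m; "gripper_width": finger opening in m.
Only numpy, scipy, OpenCV 4.12 (cv2) and the standard library are available. Lean on these libraries where they do the work, as an engineer would, in place of code of your own. Each camera call takes 0.05 s, during which the arm holds its last target.

## Working session

There is one attempt and no reset: what is moved stays moved. The work goes in short steps, Python scripts to look and compute and a tool call to move; the robot and the scene stay as the last step left them, time stands still between calls to the robot, and variables do not carry over. Pictures are saved under pics/ and viewed, and the job is handed in when it is done.

Besides the shell and the picture viewer there is one more tool, called by a JSON object that holds its "fn" and its "kwargs", one argument or row to a line. servo_tool: Moves the arm, as the interface text tells. Its arguments: {"type":"object","properties":{"moves":{"type":"array"},"squeeze":{"type":"number"}},"required":["moves"]}

```bash
mkdir -p pics; python3 - <<'E'
from station import readout, eyes, arm
import cv2,numpy as np,pickle
s=readout.sense();print(s, arm.grip_point_offset)
for n in ["scene","top","wrist"]:
    c=eyes.camera(n);pickle.dump(c,open(f'{n}0.pkl','wb'));cv2.imwrite(f'pics/{n}0.png',cv2.resize(c['frame'],(800,600),interpolation=cv2.INTER_CUBIC))
    print(n,c['mtx'].tolist(),np.round(c['world_from_camera'],3).tolist())
E
```

```text
{'time': 0.0, 'joints': array([-1.49547639,  0.42670955,  0.07384478,  1.60660346, -0.03412866,
        1.11079815, -0.06711648]), 'qd': array([ 1.07785880e-03, -1.21632338e-04, -1.42237597e-03, -1.06863202e-03,
       -2.45149834e-03, -3.18464768e-05,  5.62240989e-04]), 'tau': array([-2.08120277e-03, -9.35822225e+01,  3.66569102e+00, -4.54177845e+01,
       -4.88746015e-02,  2.03512871e-02,  1.28417823e-04]), 'tool_pos': array([0.15039809, 0.6575828 , 0.20479197]), 'eef_rot': array([-1.04279988,  1.30818289,  1.04140614]), 'ft_force': array([-0.68766094, -0.20719649,  0.4150801 ]), 'torque': array([-0.05429885, -0.00736109, -0.00107529]), 'gripper_width': 0.09397740696269045} 0.0188
scene [[479.1429462472211, 0.0, 258.64817603526956], [0.0, 479.1429462472211, 188.44023438472178], [0.0, 0.0, 1.0]] [[0.392, 0.57, -0.723, 1.662], [0.92, -0.246, 0.305, -0.359], [-0.004, -0.784, -0.62, 1.072], [0.0, 0.0, 0.0, 1.0]]
top [[437.85626632528215, 0.0, 256.6483425239185], [0.0, 437.85626632528215, 186.82600108053862], [0.0, 0.0, 1.0]] [[-0.001, -0.982, 0.19, 0.221], [-1.0, 0.005, 0.016, 0.08], [-0.016, -0.189, -0.982, 1.927], [0.0, 0.0, 0.0, 1.0]]
wrist [[320.75754403841574, 0.0, 260.19456871028257], [0.0, 320.75754403841574, 190.93710008038164], [0.0, 0.0, 1.0]] [[0.222, 0.942, 0.251, 0.077], [0.975, -0.214, -0.058, 0.674], [-0.001, 0.257, -0.966, 0.384], [0.0, 0.0, 0.0, 1.0]]
```

View pics/scene0.png

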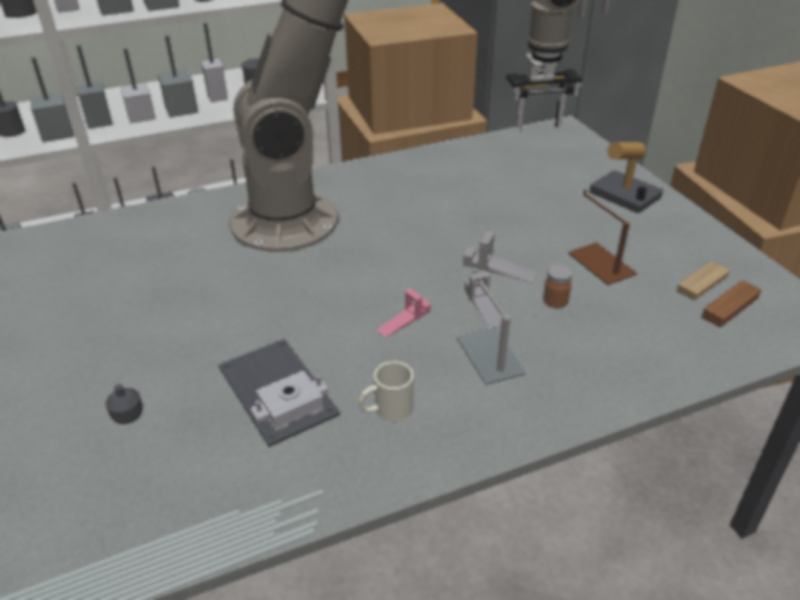

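View pics/top0.png

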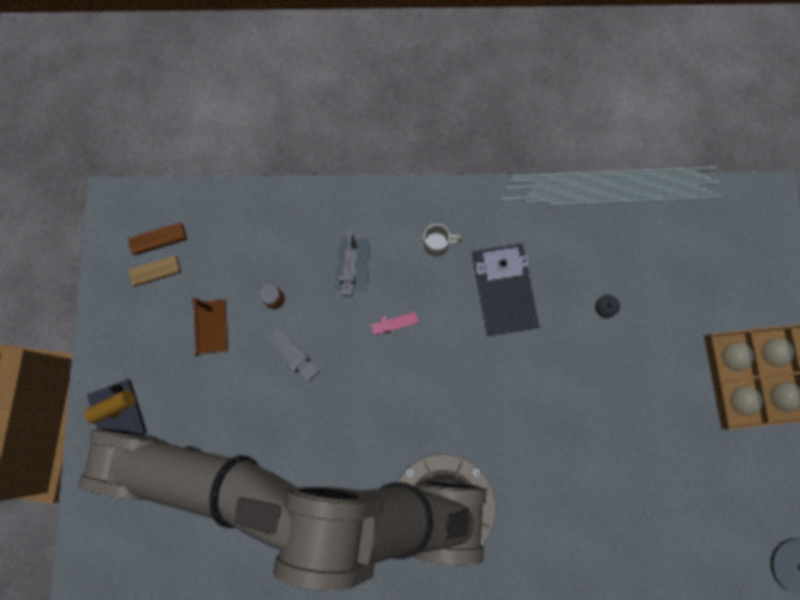

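View pics/wrist0.png

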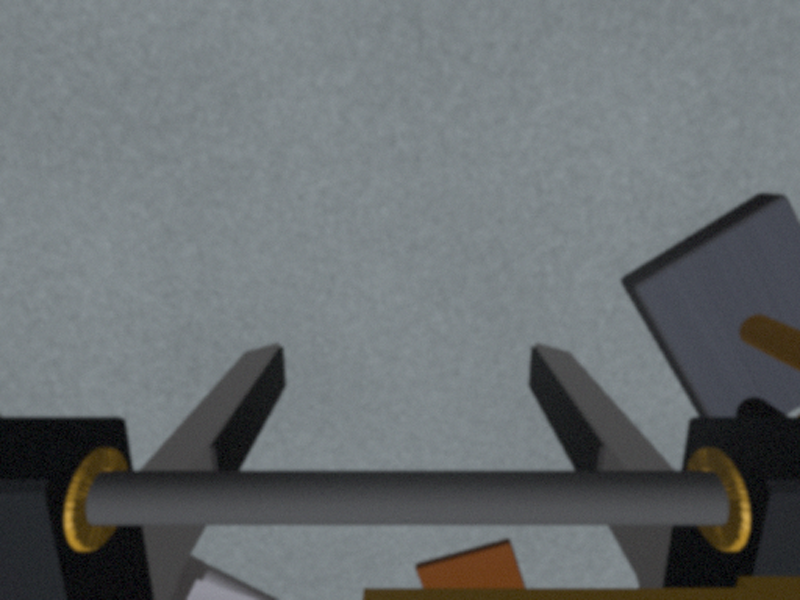

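The scene view shows the grey stand with the hanging wedge (about 485,290), the larger grey decoy on the table (500,262), a pink decoy (405,313) and a brown stand. The bed with the mould half is at (280,390). Next I measure with depth from the scene and top cameras.

```bash
cat > h.py <<'E'
import numpy as np,cv2,pickle
def cloud(c):
    d=c['depth'];v,u=np.indices(d.shape);K=c['mtx'];T=c['world_from_camera']
    p=np.stack([(u-K[0,2])/K[0,0]*d,(v-K[1,2])/K[1,1]*d,d],-1)
    return p@T[:3,:3].T+T[:3,3]
def crop(c,x0,y0,x1,y1,name,s=None):
    s=s or min(800/(x1-x0),600/(y1-y0))
    cv2.imwrite(name,cv2.resize(c['frame'][y0:y1,x0:x1],None,fx=s,fy=s,interpolation=cv2.INTER_CUBIC));print(name,s)
def proj(c,P):
    T=np.linalg.inv(c['world_from_camera']);q=np.atleast_2d(P)@T[:3,:3].T+T[:3,3];q=q@c['mtx'].T
    return q[:,:2]/q[:,2:]
E
python3 - <<'E'
from h import *
for n,b in [('scene',(290,140,350,250)),('scene',(135,210,220,285)),('top',(200,140,250,200)),('top',(295,150,350,220))]:
    c=pickle.load(open(n+'0.pkl','rb'));crop(c,*b,f'pics/{n}_c{b[0]}.png')
    P=cloud(c)
t=pickle.load(open('top0.pkl','rb'));P=cloud(t)
np.set_printoptions(linewidth=220,precision=3,suppress=True)
print('stand z mm top');print((P[148:192:2,206:244:2,2]*1000).round().astype(int))
print('bed');print((P[154:216:3,298:348:3,2]*1000).round().astype(int))
for uv in [(222,170),(322,168),(325,190)]:print(uv,P[uv[1],uv[0]])
E
```

```text
pics/scene_c290.png 5.454545454545454
pics/scene_c135.png 8.0
pics/top_c200.png 10.0
pics/top_c295.png 8.571428571428571
stand z mm top
[[   1   -8   -2    7   -4    8    7    4  152  145   10    4   -6   10   -6   -2   -2   -3    4]
 [   1    6    3   10   10    6    1    3  141  148    3    1    4    8    0    8    3    6    9]
 [  10    7    2    6   -6   -3   15    3    7  148  112    1    3   -9    2    4   -3    3    4]
 [   1    6   -4   -1    8 1927    7    8   12  151   80   11   20    9   15    4    2   -5    6]
 [   4    5   -4   -7   -1   -1    9    6  147   14   60    2   10   14   11    7    5   -4    3]
 [   3    4   -5    6   13   -2   16    9  154    1   28    1   14   16   11    8   -3  -10   -6]
 [   0   -2   -6    1    3   -2    8    9  150   99  104   19   11   18   15    8    7   11   -7]
 [   2   -4    0    9   10    8   12   11  143  103  105    5    8   16   15   -3   -5    6    3]
 [  -3   -1    3    5    0    9   10    8  151  111   99   14    3   21    9    3    6   -4   -9]
 [  -3    5   -1   -8    2    1   11   98  149  100  104    9    3    4   10   -2 
[... 2444 characters left out ...]
6    3   11   16   14   10   13   15    9   15   19   13    6   -3    3]
 [  -1    2    5   -2   22    7   13   16   12   16   13   11   17   10    5    5    3]
 [   1   12   -1   -8    8   12   17   21    9   10    8   11    8   15   12   16   -2]
 [   7   -9    4    2   17   15   13   12   18   15   18    3   20   17   14   12   12]
 [   3    7    2    7   -3    8    9    9    7   10   16   14    9   12   16   15   -4]
 [   3    5    5   -8   -1   12    4    5   12    7   12   21    1   -5   -4   14    0]
 [   9    3    1   -2   -1   15    0    0    9    4    4   -2   -1  -14    2   -2    3]]
(222, 170) [0.637 0.253 0.147]
(322, 168) [ 0.662 -0.175  0.069]
(325, 190) [ 0.575 -0.194  0.008]
```

View crops.

View pics/scene_c290.png

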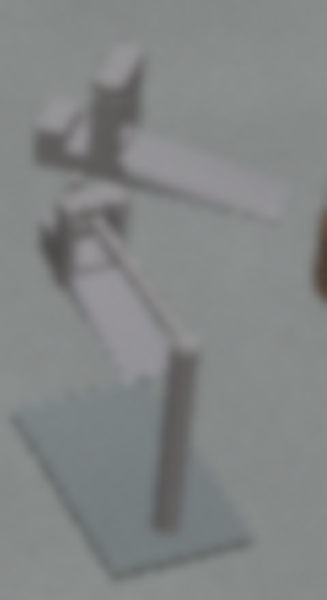

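View pics/scene_c135.png

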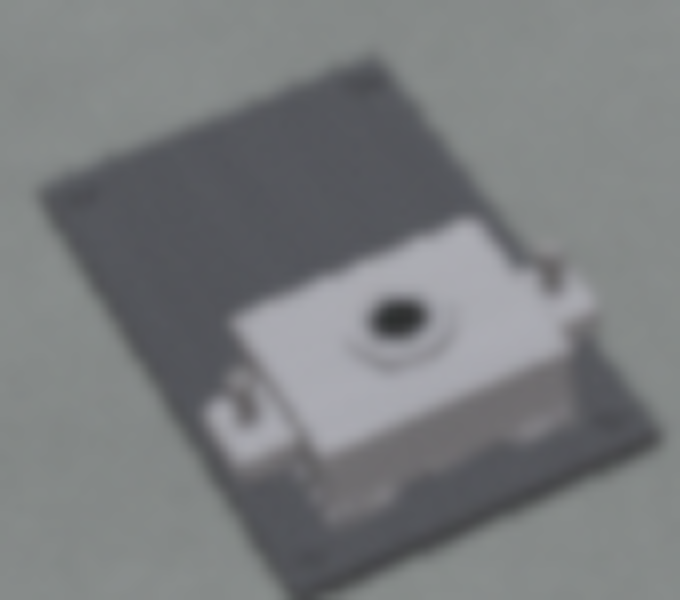

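View pics/top_c200.png

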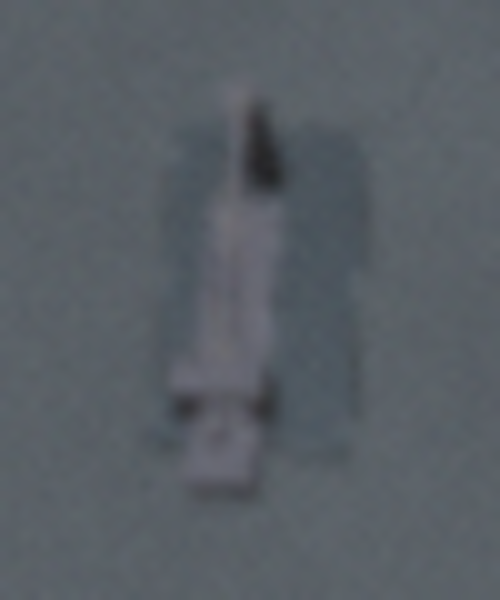

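View pics/top_c295.png

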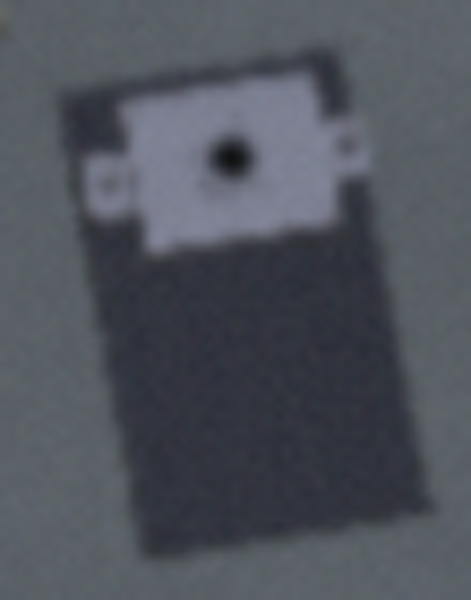

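```bash
cat > fit.py <<'E'
from h import *
from scipy.optimize import least_squares
from scipy.spatial.transform import Rotation as R
S=pickle.load(open('scene0.pkl','rb'));T=pickle.load(open('top0.pkl','rb'))
def px(XY,s,o): return (np.array(XY,float)+.5)/s-.5+np.array(o)
def fit(obs,x0,zfree=True):
    # obs: list of (cam,local pts,px)
    def tr(p,L):
        c,s=np.cos(p[2]),np.sin(p[2]);L=np.atleast_2d(L)
        return np.c_[p[0]+c*L[:,0]-s*L[:,1],p[1]+s*L[:,0]+c*L[:,1],L[:,2]+(p[3] if zfree else 0)]
    f=lambda p:np.concatenate([(proj(c,tr(p,L))-q).ravel() for c,L,q in obs])
    r=least_squares(f,x0,loss='soft_l1');return r.x,r.fun.reshape(-1,2)
if __name__=='__main__':
    np.set_printoptions(precision=4,suppress=True)
    B=lambda l:np.array(l,float)/1000
    obs=[(S,B([(-150,-75,12),(-150,75,12),(100,75,12),(100,-75,12),(0,-50,52),(0,50,52)]),px([(40,190),(375,55),(662,435),(295,598),(232,322),(485,220)],8,(135,210))),
     (T,B([(-150,75,12),(-150,-75,12),(100,75,12),(100,-75,12),(0,50,52),(0,-50,52),(80,50,52),(80,-50,52)]),px([(145,555),(432,512),(62,95),(340,45),(148,250),(340,222),(120,100),(318,72)],600/70,(295,150)))]
    print('bed',*fit(obs,[.6,-.17,.1,0]))
    for o in obs: print(fit([o],[.6,-.17,.1],False)[0])
    # wedge: handle top corners z=64+96
    obs=[(S,B([(8,20,160),(8,-20,160)]),px([(128,203),(68,212)],600/110,(290,140))),
         (S,B([(125,0,150)]),px([(185,342)],600/110,(290,140))),
         (T,B([(8,20,160),(8,-20,160)]),px([(172,372),(268,372)],10,(200,140))),
         (T,B([(125,0,150)]),px([(240,100)],10,(200,140)))]
    print('stand',*fit(obs,[.6,.25,0.,0]))
    a=eval(open('/dev/stdin').read() or 'None') if 0 else None
    W=pickle.load(open('wrist0.pkl','rb'))
    Rt=R.from_rotvec([-1.04279988,1.30818289,1.04140614]).as_matrix();print(Rt)
    print('cam in tool',Rt.T@(W['world_from_camera'][:3,3]-[0.1504,.6576,.2048]));print(Rt.T@W['world_from_camera'][:3,:3])
E
python3 fit.py
```

```text
bed [ 0.6246 -0.1809  0.1559  0.0005] [[-0.3739 -0.2371]
 [ 0.696  -0.057 ]
 [ 0.3908 -0.2108]
 [-0.311   0.3028]
 [-0.0167  0.0804]
 [-1.0471  0.1909]
 [-0.0629  0.3549]
 [ 0.0892 -0.0136]
 [-0.4054 -0.5021]
 [-0.0011  0.1337]
 [ 0.0089  0.1666]
 [ 0.1632 -0.1515]
 [-0.0071  0.114 ]
 [-0.7278 -0.1632]]
[ 0.6241 -0.1805  0.1588]
[ 0.6247 -0.1814  0.1522]
stand [ 0.5988  0.2545 -0.0537 -0.0027] [[ 0.08   -0.5034]
 [-0.4555  0.4867]
 [-0.0529  0.0521]
 [-0.2049 -0.5106]
 [-0.1817 -0.0512]
 [-0.0986  0.3224]]
[[-0.0002 -0.9748  0.223 ]
 [-0.0012  0.223   0.9748]
 [-1.     -0.0001 -0.0013]]
cam in tool [-0.1789  0.0751 -0.0001]
[[-0.0001 -0.2573  0.9663]
 [ 0.0012 -0.9663 -0.2573]
 [ 1.      0.0011  0.0004]]
```

{"fn": "servo_tool", "kwargs": {
  "moves": [
    [[-0.04, -0.02, -0.01], [0, 0, 0], 0.094],
    [[-0.085, -0.05, -0.03], [0, 0, 0], 0.094],
    [[-0.085, -0.085, -0.05], [-0.5, 0, 0], 0.094],
    [[-0.085, -0.12, -0.07], [-1, 0, 0], 0.094],
    [[-0.085, -0.155, -0.09], [-1.6, 0, 0], 0.094],
    [[-0.085, -0.19, -0.11], [-1.6, 0, 0], 0.094],
    [[-0.085, -0.225, -0.13], [-1.6, 0, 0], 0.094],
    [[-0.085, -0.26, -0.15], [-1.6, 0, 0], 0.094]
  ]
}}

```text
time: 0.82
tool_pos: [0.3671, 0.4562, 0.2905]
eef_rot: [-1.167, 1.236, 1.167]
ft_force: [0.7, 1.2, -0.1]
gripper_width: 0.0938
```

{"fn": "servo_tool", "kwargs": {
  "moves": [
    [[0, -0.033, -0.025], [0, 0, 0], 0.094],
    [[0, -0.066, -0.05], [0, 0, 0], 0.094],
    [[0, -0.099, -0.075], [0, 0, 0], 0.094],
    [[0, -0.132, -0.1], [0, 0, 0], 0.094],
    [[0, -0.165, -0.125], [0, 0, 0], 0.094],
    [[0, -0.2, -0.15], [0, 0, 0], 0.094],
    [[0, -0.22, -0.17], [0, 0, 0], 0.094],
    [[0, -0.24, -0.185], [0, 0, 0], 0.094]
  ]
}}

```text
time: 1.48
tool_pos: [0.5966, 0.2564, 0.2903]
eef_rot: [-1.166, 1.238, 1.165]
ft_force: [-0.3, 1.3, -0.2]
gripper_width: 0.0943
```

```bash
python3 - <<'E'
from station import readout, eyes, arm
from h import *
c=eyes.camera('wrist');pickle.dump(c,open('wrist1.pkl','wb'));cv2.imwrite('pics/wrist1.png',cv2.resize(c['frame'],(800,600),interpolation=cv2.INTER_CUBIC))
s=readout.sense();print(s['tool_pos'],s['eef_rot'],s['ft_force'],s['time'])
B=np.array
def W(p,x,y,z): c_,s_=np.cos(p[2]),np.sin(p[2]);return [p[0]+c_*x-s_*y,p[1]+s_*x+c_*y,z]
p=(.5988,.2545,-.0537)
print(proj(c,B([W(p,8,0,0) if 0 else W(p,a/1000,b/1000,h/1000) for a,b,h in [(8,20,160),(8,-20,160),(-8,20,160),(-8,-20,160),(125,0,150),(92,15,98),(92,-15,98)]]))*800/512)
E
```

```text
[0.59942571 0.25301557 0.29022004] [-1.16475454  1.23928918  1.16039652] [-0.28786856 -5.15586081 -0.86008158] 1.5333
[[435.22007252 302.93211494]
 [372.70944659 303.21377074]
 [435.46770345 278.51121744]
 [372.14443553 278.80330086]
 [405.06318278 456.17651913]
 [423.76877931 383.30741109]
 [386.38787052 383.46270067]]
```

View pics/wrist1.png

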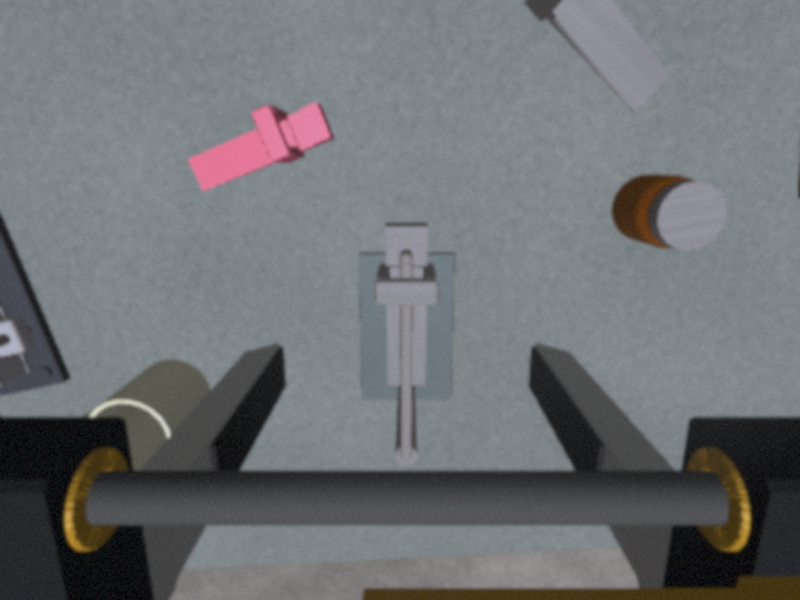

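The wrist view shows the wedge's handle bar at about (406,290), the hook's upturned end at (406,257) and the post top at (406,457). All agree with the first fit to within about 2 px. I'll take a settled picture and an enlarged crop.

```bash
python3 - <<'E'
from station import readout, eyes, arm
from h import *
c=eyes.camera('wrist');pickle.dump(c,open('wrist2.pkl','wb'));crop(c,215,130,315,305,'pics/w2c.png',4)
s=readout.sense();print(s['tool_pos'],s['eef_rot'],s['ft_force'],s['time'])
E
```

```text
pics/w2c.png 4
[0.59770501 0.2551181  0.29007459] [-1.16425392  1.23935311  1.16121728] [-1.15334649  0.06637854 -1.19242672] 1.5833
```

View pics/w2c.png

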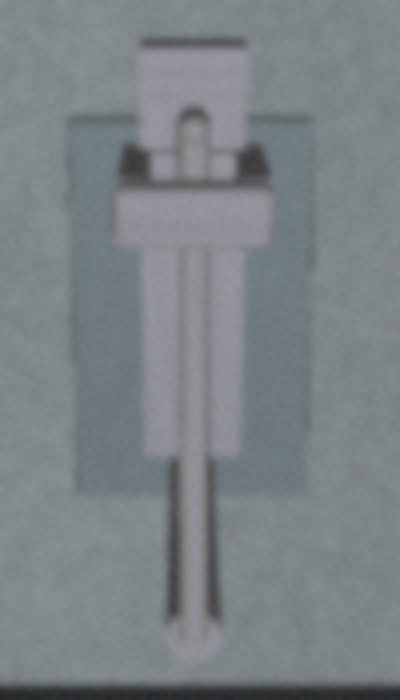

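```bash
python3 - <<'E'
from fit import *
np.set_printoptions(precision=4,suppress=True)
B=lambda l:np.array(l,float)/1000
W=pickle.load(open('wrist2.pkl','rb'))
L=B([(-8,20,160),(-8,-20,160),(8,20,160),(8,-20,160),(92,15,98),(92,-15,98),(-38,15,120),(-38,-15,120)])
q=px([(273,187),(115,187),(273,247),(115,247),(242,457),(143,457),(248,48),(138,48)],4,(215,130))
o1=(W,L,q)
o2=(S,B([(8,20,160),(8,-20,160)]),px([(128,203),(68,212)],600/110,(290,140)))
o3=(T,B([(8,20,160),(8,-20,160)]),px([(172,372),(268,372)],10,(200,140)))
for o in ([o1],[o1,o2],[o1,o2,o3],[o2,o3]): print(*fit(o,[.6,.25,0.,0]))
# post & foot : stand origin
print('post',fit([(W,B([(0,0,150)]),px([(193,637)],4,(215,130)))],[.7,.25,0],False)[0])
f=px([(70,118),(312,118),(78,494),(308,494)],4,(215,130))
E
```

```text
[ 0.6005  0.2555 -0.0605 -0.0019] [[ 0.422  -0.0585]
 [-0.4364 -0.013 ]
 [ 0.1521  0.5259]
 [-0.1879  0.5654]
 [-0.4563 -0.4172]
 [ 0.4545 -0.4042]
 [ 0.0696 -0.1727]
 [-0.019  -0.1333]]
[ 0.6004  0.2555 -0.0607 -0.0019] [[ 0.3988 -0.0678]
 [-0.4631 -0.0297]
 [ 0.1262  0.518 ]
 [-0.2173  0.5503]
 [-0.4901 -0.4207]
 [ 0.4192 -0.4119]
 [ 0.0532 -0.1848]
 [-0.0376 -0.1505]
 [ 0.6219 -0.4828]
 [ 0.0425  0.4592]]
[ 0.6004  0.2555 -0.0607 -0.002 ] [[ 0.3608 -0.1101]
 [-0.4907 -0.0699]
 [ 0.0896  0.4723]
 [-0.2437  0.5067]
 [-0.514  -0.4675]
 [ 0.4001 -0.4574]
 [ 0.0185 -0.2149]
 [-0.0658 -0.1791]
 [ 0.6079 -0.4619]
 [ 0.0292  0.4805]
 [-0.4379 -0.9544]
 [-0.4174 -0.4293]]
[ 0.5982  0.2547 -0.0514 -0.0034] [[ 0.0437 -0.4623]
 [-0.4727  0.5431]
 [-0.2538 -0.3231]
 [-0.2322  0.1144]]
post [0.723 0.248 0.   ]
```

```bash
cat > d.py <<'E'
from station import readout
from scipy.spatial.transform import Rotation as R
import numpy as np,sys
# target TCP: x y z yaw (wedge yaw) -> tool shift and turn
def delta(x,y,z,yaw):
    s=readout.sense();Rt=R.from_rotvec(s['eef_rot'])
    c,sn=np.cos(yaw),np.sin(yaw)
    G=R.from_matrix(np.array([[0,-c,-sn],[0,-sn,c],[-1,0,0]]))
    print('pos',s['tool_pos'].round(4),'f',s['ft_force'].round(1),'tq',s['torque'].round(2),'w',round(s['gripper_width'],4),'t',s['time'],'yaw',np.arctan2(-Rt.as_matrix()[0,2],Rt.as_matrix()[1,2]).round(4))
    print('shift',Rt.inv().apply(np.array([x,y,z])-s['tool_pos']).round(4),'turn',(np.degrees((Rt.inv()*G).as_rotvec())/6).round(3))
if __name__=='__main__': delta(*map(float,sys.argv[1:]))
E
python3 d.py 0.6 0.2555 0.111 -0.06
```

```text
pos [0.5977 0.2551 0.2901] f [-1.2  0.1 -1.2] tq [-0.02 -0.02 -0.06] w 0.0941 t 1.5833 yaw -0.0631
shift [ 0.1791 -0.0021  0.0009] turn [-0.03  -0.018  0.006]
```

{"fn": "servo_tool", "kwargs": {
  "moves": [
    [[0.03, -0.001, 0.001], [0, 0, 0], 0.094],
    [[0.065, -0.002, 0.001], [0, 0, 0], 0.094],
    [[0.1, -0.002, 0.001], [0, 0, 0], 0.094],
    [[0.13, -0.002, 0.001], [0, 0, 0], 0.094],
    [[0.155, -0.002, 0.001], [0, 0, 0], 0.094],
    [[0.17, -0.002, 0.001], [0, 0, 0], 0.094],
    [[0.179, -0.002, 0.001], [0, 0, 0], 0.094],
    [[0.179, -0.002, 0.001], [0, 0, 0], 0.094]
  ]
}}

```text
time: 2.25
tool_pos: [0.5957, 0.2605, 0.1096]
eef_rot: [-1.167, 1.238, 1.169]
ft_force: [-0.7, 0.3, 0.1]
gripper_width: 0.0939
```

```bash
python3 d.py 0.6 0.2555 0.111 -0.06; python3 - <<'E'
from station import eyes
from h import *
c=eyes.camera('wrist');pickle.dump(c,open('wrist3.pkl','wb'));crop(c,0,0,512,384,'pics/w3.png',1.5)
E
python3 d.py 0.6 0.2555 0.111 -0.06
```

```text
pos [0.5957 0.2605 0.1096] f [-0.7  0.3  0.1] tq [-0.01  0.01  0.01] w 0.0939 t 2.25 yaw -0.0567
shift [-0.0014 -0.0045 -0.0047] turn [ 0.032 -0.015 -0.025]
pics/w3.png 1.5
pos [0.5965 0.2607 0.1111] f [ 0.1 -0.2  0.1] tq [ 0.05 -0.04  0.01] w 0.094 t 2.3 yaw -0.0568
shift [ 0.0001 -0.0038 -0.005 ] turn [ 0.03  -0.006 -0.01 ]
```

View pics/w3.png

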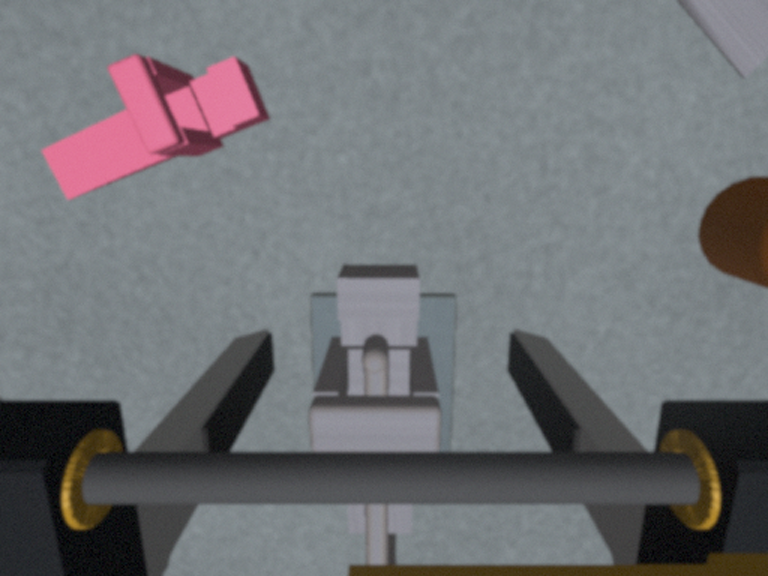

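The open fingers straddle the handle (bar centre at x≈375, finger centre at 391). I am about 5 mm too far in +y and 4 mm too near, the same as the numbers say, so I correct that first and then close.

{"fn": "servo_tool", "kwargs": {
  "moves": [
    [[0, -0.002, -0.003], [0, 0, 0], 0.094],
    [[0, -0.004, -0.005], [0, 0, 0], 0.094],
    [[0, -0.004, -0.005], [0, 0, 0], 0.094],
    [[0, -0.004, -0.005], [0, 0, 0], 0.094]
  ]
}}

```text
time: 2.63
tool_pos: [0.6013, 0.255, 0.1124]
eef_rot: [-1.167, 1.235, 1.166]
ft_force: [-0.2, -0.4, -0.2]
gripper_width: 0.0942
```

```bash
python3 d.py 0.6 0.2555 0.111 -0.06; python3 - <<'E'
from station import eyes
from h import *
c=eyes.camera('wrist');pickle.dump(c,open('wrist3.pkl','wb'));crop(c,130,150,390,345,'pics/w4.png',3)
E
python3 d.py 0.6 0.2555 0.111 -0.06
```

```text
pos [0.6013 0.255  0.1124] f [-0.2 -0.4 -0.2] tq [-0.02  0.04  0.04] w 0.0942 t 2.6333 yaw -0.0578
shift [0.0014 0.0014 0.0004] turn [0.021 0.007 0.01 ]
pics/w4.png 3
pos [0.6011 0.2552 0.1122] f [-0.1  0.6  1.4] tq [ 0.01  0.03 -0.02] w 0.0939 t 2.6833 yaw -0.0575
shift [0.0012 0.0011 0.0003] turn [0.023 0.006 0.008]
```

View pics/w4.png

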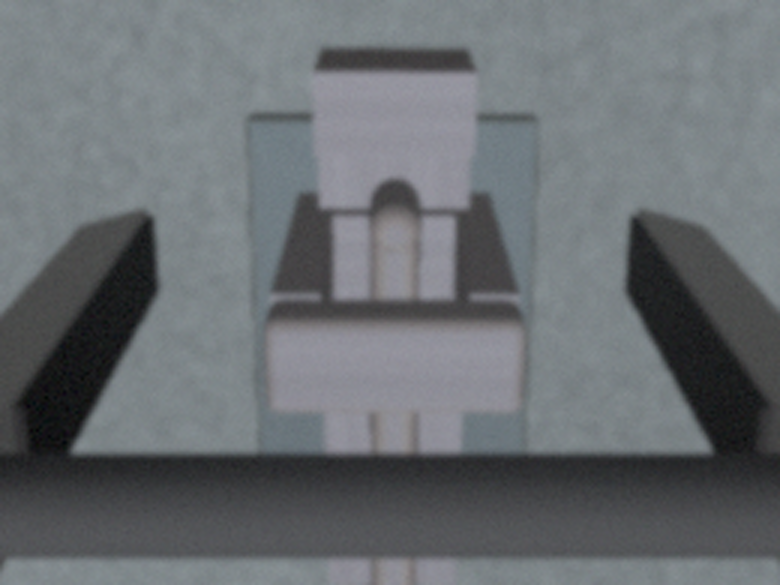

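```bash
python3 - <<'E'
from fit import *
np.set_printoptions(precision=4,suppress=True)
B=lambda l:np.array(l,float)/1000
W=pickle.load(open('wrist3.pkl','rb'))
L=B([(-38,15,120),(-38,-15,120),(-8,20,160),(-8,-20,160),(8,20,160),(8,-20,160)])
q=px([(476,72),(314,72),(524,318),(268,318),(523,411),(269,411)],3,(130,150))
print(*fit([(W,L,q)],[.6,.25,0.,0])); print(fit([(W,L,q)],[.6,.25,0.],False)[0])
E
```

```text
[ 0.601   0.2557 -0.0564 -0.004 ] [[-0.0519  0.2118]
 [ 0.1014  0.2339]
 [ 0.7402 -0.0522]
 [-0.7282 -0.0048]
 [-0.1373 -0.1829]
 [ 0.0884 -0.1325]]
[ 0.5992  0.2558 -0.0566]
```

{"fn": "servo_tool", "kwargs": {
  "moves": [
    [[0.002, 0.001, 0.0005], [0, 0, 0], 0.07],
    [[0.002, 0.001, 0.0005], [0, 0, 0], 0.045],
    [[0.002, 0.001, 0.0005], [0, 0, 0], 0.03],
    [[0.002, 0.001, 0.0005], [0, 0, 0], 0.03],
    [[0.002, 0.001, 0.0005], [0, 0, 0], 0.03],
    [[0.002, 0.001, 0.0005], [0, 0, 0], 0.03],
    [[0.002, 0.001, 0.0005], [0, 0, 0], 0.03],
    [[0.002, 0.001, 0.0005], [0, 0, 0], 0.03]
  ],
  "squeeze": 50
}}

```text
time: 3.35
tool_pos: [0.5998, 0.2557, 0.1095]
eef_rot: [-1.167, 1.236, 1.167]
ft_force: [-0.4, 0.6, -0.2]
gripper_width: 0.0445
```

```bash
python3 d.py 0.6 0.2555 0.111 -0.06
```

```text
pos [0.5998 0.2557 0.1095] f [-0.4  0.6 -0.2] tq [-0.01  0.03  0.04] w 0.0445 t 3.35 yaw -0.0574
shift [-0.0015 -0.0002 -0.0002] turn [ 0.025 -0.     0.   ]
```

{"fn": "servo_tool", "kwargs": {
  "moves": [
    [[0, 0, 0], [0, 0, 0], 0.03],
    [[0, 0, 0], [0, 0, 0], 0.03],
    [[0, 0, 0], [0, 0, 0], 0.03],
    [[0, 0, 0], [0, 0, 0], 0.03],
    [[0, 0, 0], [0, 0, 0], 0.03]
  ]
}}

```text
time: 3.77
tool_pos: [0.5998, 0.2557, 0.1095]
eef_rot: [-1.167, 1.236, 1.167]
ft_force: [-0.5, 0.3, 0.7]
gripper_width: 0.0395
```

```bash
python3 d.py 0.6 0.2555 0.111 -0.06
```

```text
pos [0.5998 0.2557 0.1095] f [-0.5  0.3  0.7] tq [-0.06 -0.02  0.02] w 0.0395 t 3.7667 yaw -0.0573
shift [-0.0015 -0.0002 -0.0002] turn [ 0.026 -0.001 -0.   ]
```

{"fn": "servo_tool", "kwargs": {
  "moves": [
    [[-0.005, 0, 0], [0, 0, 0], 0.03],
    [[-0.01, 0, 0], [0, 0, 0], 0.03],
    [[-0.015, 0, 0], [0, 0, 0], 0.03],
    [[-0.019, 0, 0], [0, 0, 0], 0.03],
    [[-0.019, 0, 0], [0, 0, 0], 0.03],
    [[-0.019, 0, 0], [0, 0, 0], 0.03]
  ]
}}

```text
time: 4.27
tool_pos: [0.5999, 0.2558, 0.1288]
eef_rot: [-1.167, 1.235, 1.167]
ft_force: [0.1, 0.1, -2.8]
gripper_width: 0.0396
```

```bash
python3 d.py 0.46 0.2635 0.1285 -0.057; python3 - <<'E'
from station import eyes
from h import *
c=eyes.camera('wrist');pickle.dump(c,open('wrist5.pkl','wb'));crop(c,130,150,390,345,'pics/w5.png',3)
c=eyes.camera('scene');crop(c,290,140,350,250,'pics/s5.png')
E
```

```text
pos [0.5999 0.2558 0.1288] f [ 0.1  0.1 -2.8] tq [-0.01 -0.02  0.  ] w 0.0396 t 4.2667 yaw -0.0573
shift [ 0.0003  0.1401 -0.0003] turn [-0.003  0.004  0.004]
pics/w5.png 3
pics/s5.png 5.454545454545454
```

View pics/w5.png

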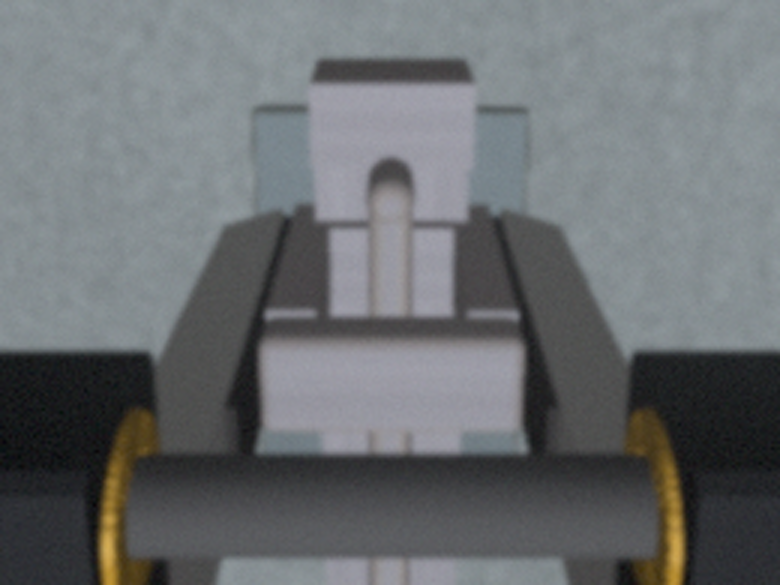

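View pics/s5.png

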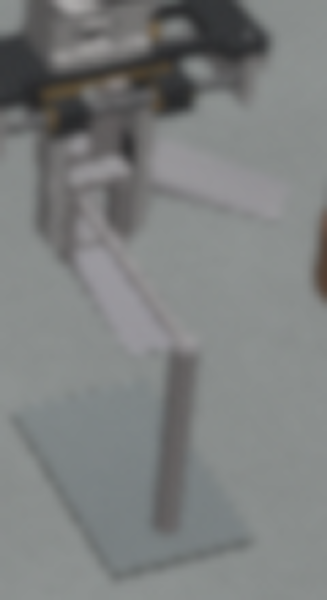

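Wedge is lifted off the hook arm and level (weight reads 2.8 N; the hook still runs through the window). I draw it level along −x.

{"fn": "servo_tool", "kwargs": {
  "moves": [
    [[0, 0.01, 0], [0, 0, 0], 0.03],
    [[0, 0.025, 0], [0, 0, 0], 0.03],
    [[0, 0.045, 0], [0, 0, 0], 0.03],
    [[0, 0.065, 0], [0, 0, 0], 0.03],
    [[0, 0.09, 0], [0, 0, 0], 0.03],
    [[0, 0.115, 0], [0, 0, 0], 0.03],
    [[0, 0.135, 0], [0, 0, 0], 0.03],
    [[0, 0.142, 0], [0, 0, 0], 0.03]
  ]
}}

```text
time: 5.03
tool_pos: [0.4546, 0.264, 0.1282]
eef_rot: [-1.167, 1.236, 1.169]
ft_force: [1.5, -0.3, -3.1]
gripper_width: 0.0397
```

```bash
python3 d.py 0.5 -0.2 0.22 0.156; python3 - <<'E'
from station import eyes
from h import *
c=eyes.camera('wrist');pickle.dump(c,open('wrist6.pkl','wb'));crop(c,0,0,512,384,'pics/w6.png',1.5)
c=eyes.camera('scene');crop(c,240,90,370,250,'pics/s6.png')
E
```

```text
pos [0.4546 0.264  0.1282] f [ 1.5 -0.3 -3.1] tq [-0.02 -0.05  0.  ] w 0.0397 t 5.0333 yaw -0.0555
shift [-0.0918 -0.071  -0.4608] turn [-2.02  -0.    -0.017]
pics/w6.png 1.5
pics/s6.png 3.75
```

View pics/w6.png

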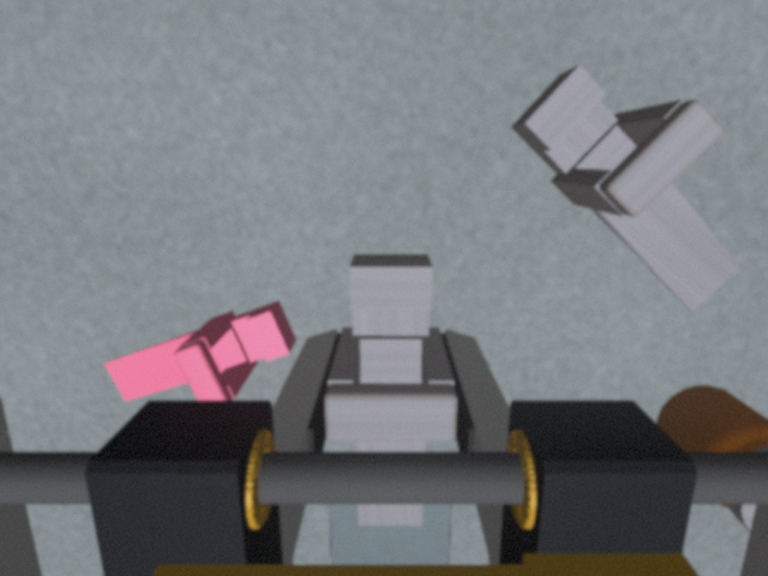

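View pics/s6.png

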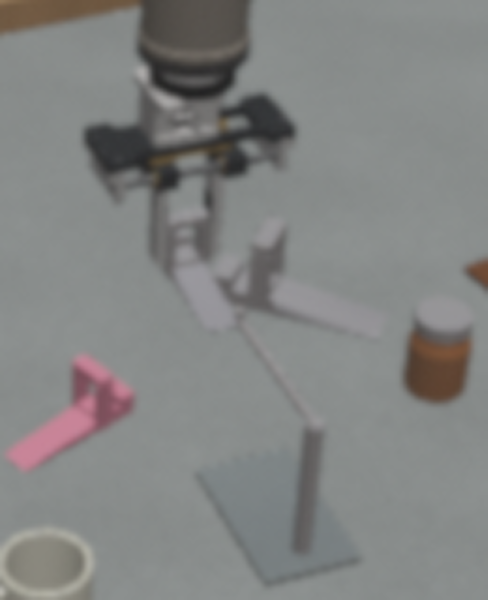

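Off the hook and clear of it (hook end visible at (237,318) in the scene crop, wedge tip short of it). Now raise and carry to the bed.

```bash
python3 d.py 0.511 -0.199 0.21 0.156
```

```text
pos [0.4566 0.2642 0.1286] f [ 0.2 -0.  -2.9] tq [ 0.03  0.01 -0.05] w 0.0398 t 5.1333 yaw -0.0557
shift [-0.0816 -0.0801 -0.4594] turn [-2.021  0.004 -0.004]
```

{"fn": "servo_tool", "kwargs": {
  "moves": [
    [[-0.03, 0, 0], [0, 0, 0], 0.03],
    [[-0.065, 0, -0.01], [0, 0, 0], 0.03],
    [[-0.082, -0.006, -0.035], [0, 0, 0], 0.03],
    [[-0.082, -0.012, -0.07], [-0.3, 0, 0], 0.03],
    [[-0.082, -0.018, -0.105], [-0.6, 0, 0], 0.03],
    [[-0.082, -0.024, -0.14], [-0.9, 0, 0], 0.03],
    [[-0.082, -0.031, -0.175], [-1.2, 0, 0], 0.03],
    [[-0.082, -0.037, -0.21], [-1.5, 0, 0], 0.03]
  ]
}}

```text
time: 5.8
tool_pos: [0.4837, 0.0498, 0.2108]
eef_rot: [-1.283, 1.159, 1.282]
ft_force: [1.7, 0.1, -2.8]
gripper_width: 0.04
```

```bash
python3 d.py 0.511 -0.199 0.21 0.156
```

```text
pos [0.4837 0.0498 0.2108] f [ 1.7  0.1 -2.8] tq [ 0.01 -0.11  0.04] w 0.04 t 5.8 yaw 0.1007
shift [ 0.0008 -0.0022 -0.2503] turn [-0.528 -0.001  0.009]
```

{"fn": "servo_tool", "kwargs": {
  "moves": [
    [[0, 0, -0.035], [-0.2, 0, 0], 0.03],
    [[0, -0.001, -0.07], [-0.4, 0, 0], 0.03],
    [[0, -0.001, -0.105], [-0.53, 0, 0], 0.03],
    [[0, -0.001, -0.14], [-0.53, 0, 0], 0.03],
    [[0, -0.001, -0.175], [-0.53, 0, 0], 0.03],
    [[0, -0.002, -0.21], [-0.53, 0, 0], 0.03],
    [[0, -0.002, -0.235], [-0.53, 0, 0], 0.03],
    [[0, -0.002, -0.25], [-0.53, 0, 0], 0.03]
  ]
}}

```text
time: 6.47
tool_pos: [0.5099, -0.2008, 0.2107]
eef_rot: [-1.322, 1.135, 1.319]
ft_force: [-0.6, 0.6, -3.3]
gripper_width: 0.0396
```

{"fn": "servo_tool", "kwargs": {
  "moves": [
    [[0, 0, 0], [0, 0, 0], 0.03],
    [[0, 0, 0], [0, 0, 0], 0.03]
  ]
}}

```text
time: 6.63
tool_pos: [0.5099, -0.1979, 0.2103]
eef_rot: [-1.321, 1.134, 1.321]
ft_force: [0.0, -1.5, -3.3]
gripper_width: 0.0398
```

```bash
python3 d.py 0.511 -0.199 0.08 0.156; python3 - <<'E'
from station import eyes
from h import *
c=eyes.camera('wrist');pickle.dump(c,open('wrist7.pkl','wb'));crop(c,0,0,512,384,'pics/w7.png',1.5)
c=eyes.camera('scene');pickle.dump(c,open('scene7.pkl','wb'));crop(c,120,130,240,290,'pics/s7.png')
c=eyes.camera('top');pickle.dump(c,open('top7.pkl','wb'));
E
```

```text
pos [ 0.5099 -0.1979  0.2103] f [ 0.  -1.5 -3.3] tq [ 0.11 -0.04 -0.  ] w 0.0398 t 6.6333 yaw 0.1529
shift [ 0.1303 -0.001  -0.0012] turn [-0.029 -0.008 -0.005]
pics/w7.png 1.5
pics/s7.png 3.75
```

View pics/w7.png

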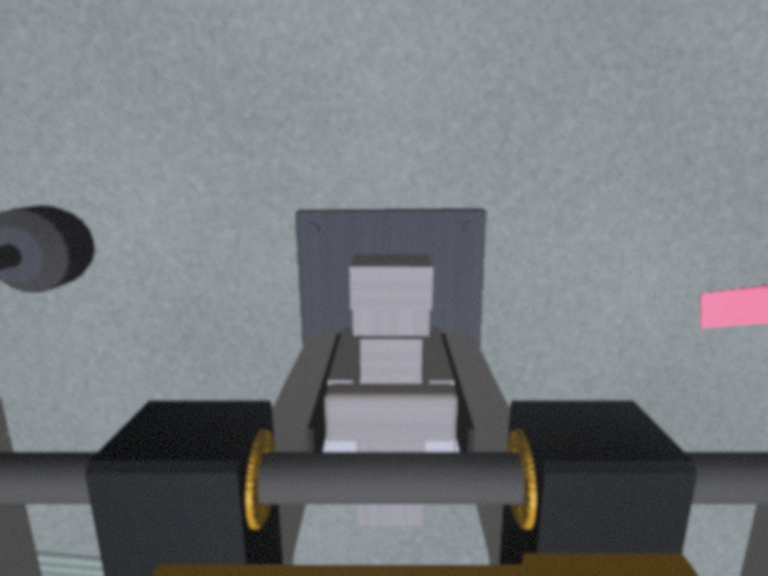

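View pics/s7.png

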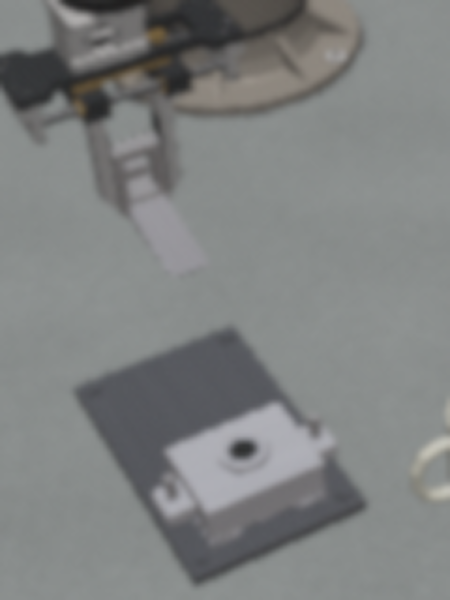

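```bash
python3 - <<'E'
from fit import *
from station import readout
np.set_printoptions(precision=4,suppress=True)
B=lambda l:np.array(l,float)/1000
W=pickle.load(open('wrist7.pkl','rb'))
crop(W,180,120,345,260,'pics/w7c.png',4.5)
L=B([(-150,75,12),(-150,-75,12)])
q=px([(485,210),(297,210)],1.5,(0,0))
print(*fit([(W,L,q)],[.6,-.18,0.15],False))
# wedge in hand
L=B([(-38,15,24),(-38,-15,24),(-8,20,64),(-8,-20,64),(92,15,2),(92,-15,2)])
q=px([(434,266),(349,266),(457,394),(325,394),(423,526),(358,526)],1.5,(0,0))
print(*fit([(W,L,q)],[.51,-.2,0.15,.19])); print(readout.sense()['tool_pos'])
E
```

```text
pics/w7c.png 4.5
[ 0.622  -0.1802  0.1541] [[ 1.5736  0.0433]
 [-1.5777  0.043 ]]
[ 0.5099 -0.1976  0.1516  0.1966] [[-0.5085 -0.0483]
 [ 0.3684 -0.1952]
 [ 1.4628  0.6213]
 [-1.1933  0.3763]
 [-0.4511 -0.599 ]
 [ 0.5153 -0.7166]]
[ 0.51   -0.1958  0.2104]
```

View pics/w7c.png

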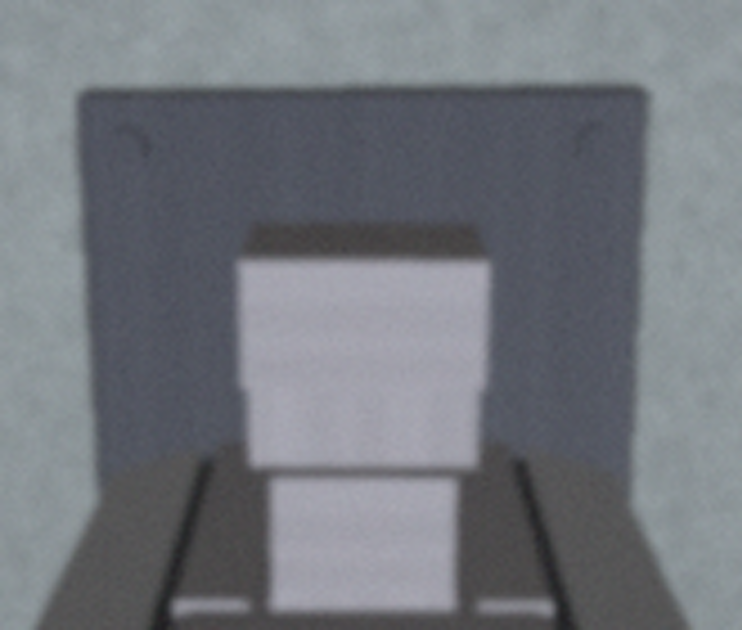

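{"fn": "servo_tool", "kwargs": {
  "moves": [
    [[0.03, 0, 0], [0, 0, 0], 0.03],
    [[0.065, 0, -0.001], [0, 0, 0], 0.03],
    [[0.1, 0, -0.001], [0, 0, 0], 0.03],
    [[0.13, 0, -0.001], [0, 0, 0], 0.03],
    [[0.15, 0, -0.001], [0, 0, 0], 0.03],
    [[0.165, 0, -0.001], [0, 0, 0], 0.03],
    [[0.17, 0, -0.001], [0, 0, 0], 0.03],
    [[0.17, 0, -0.001], [0, 0, 0], 0.03]
  ]
}}

```text
time: 7.45
tool_pos: [0.5096, -0.1967, 0.0397]
eef_rot: [-1.322, 1.132, 1.325]
ft_force: [-0.6, -0.2, -2.6]
gripper_width: 0.0399
```

```bash
python3 d.py 0.5104 -0.1986 0.0265 0.156;python3 - <<'E'
from station import eyes
from h import *
c=eyes.camera('wrist');pickle.dump(c,open('wrist8.pkl','wb'));crop(c,0,0,512,384,'pics/w8.png',1.5)
E
python3 d.py 0.5104 -0.1986 0.0265 0.156
```

```text
pos [ 0.5096 -0.1967  0.0397] f [-0.6 -0.2 -2.6] tq [0.05 0.05 0.04] w 0.0399 t 7.45 yaw 0.1563
shift [ 0.0132 -0.0005 -0.002 ] turn [ 0.003  0.006 -0.016]
pics/w8.png 1.5
pos [ 0.5102 -0.1971  0.0407] f [ 0.5  0.5 -2.9] tq [-0.    0.01  0.02] w 0.0397 t 7.5 yaw 0.156
shift [ 0.0142  0.     -0.0015] turn [-0.     0.001 -0.003]
```

View pics/w8.png

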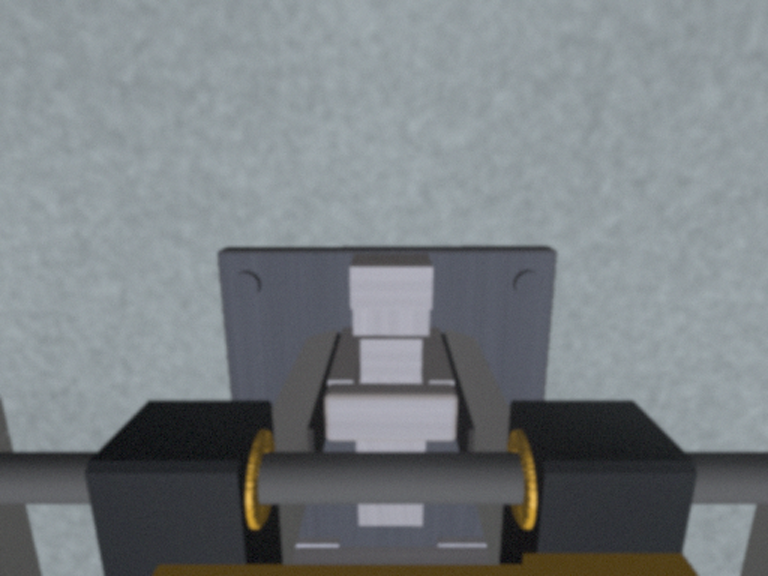

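The wedge hovers over the plate, tip short of the mould's front edge (y≈545). The bed centre is at x≈388 against 391 for the wedge, i.e. ~1.5 mm off. Lowering on force now.

{"fn": "servo_tool", "kwargs": {
  "moves": [
    [[0.004, 0, -0.001], [0, 0, 0], 0.03],
    [[0.008, 0, -0.0015], [0, 0, 0], 0.03],
    [[0.01, 0, -0.0015], [0, 0, 0], 0.03],
    [[0.011, 0, -0.0015], [0, 0, 0], 0.03],
    [[0.012, 0, -0.0015], [0, 0, 0], 0.03],
    [[0.0125, 0, -0.0015], [0, 0, 0], 0.03]
  ]
}}

```text
time: 8.0
tool_pos: [0.5103, -0.199, 0.028]
eef_rot: [-1.323, 1.132, 1.323]
ft_force: [-1.0, 0.3, -3.2]
gripper_width: 0.0397
```

```bash
python3 d.py 0.5104 -0.1986 0.0265 0.156
```

```text
pos [ 0.5103 -0.199   0.028 ] f [-1.   0.3 -3.2] tq [0.06 0.03 0.03] w 0.0397 t 8.0 yaw 0.1553
shift [ 0.0015 -0.0002  0.0004] turn [-0.007 -0.001  0.001]
```

{"fn": "servo_tool", "kwargs": {
  "moves": [
    [[0.0005, 0, 0], [0, 0, 0], 0.03],
    [[0.001, 0, 0], [0, 0, 0], 0.03],
    [[0.001, 0, 0], [0, 0, 0], 0.03]
  ]
}}

```text
time: 8.25
tool_pos: [0.5102, -0.199, 0.027]
eef_rot: [-1.323, 1.132, 1.323]
ft_force: [0.1, 0.2, -2.6]
gripper_width: 0.0401
```

{"fn": "servo_tool", "kwargs": {
  "moves": [
    [[0.0005, 0, 0], [0, 0, 0], 0.03],
    [[0.0005, 0, 0], [0, 0, 0], 0.03]
  ]
}}

```text
time: 8.42
tool_pos: [0.5102, -0.199, 0.0264]
eef_rot: [-1.323, 1.132, 1.323]
ft_force: [0.2, -0.7, -2.9]
gripper_width: 0.0395
```

{"fn": "servo_tool", "kwargs": {
  "moves": [
    [[0.0005, 0, 0], [0, 0, 0], 0.03],
    [[0.0005, 0, 0], [0, 0, 0], 0.03]
  ]
}}

```text
time: 8.58
tool_pos: [0.5102, -0.199, 0.0259]
eef_rot: [-1.323, 1.132, 1.323]
ft_force: [-0.6, 0.0, -2.7]
gripper_width: 0.0392
```

{"fn": "servo_tool", "kwargs": {
  "moves": [
    [[0.0005, 0, 0], [0, 0, 0], 0.03],
    [[0.0005, 0, 0], [0, 0, 0], 0.03]
  ]
}}

```text
time: 8.75
tool_pos: [0.5102, -0.199, 0.0255]
eef_rot: [-1.323, 1.132, 1.323]
ft_force: [-0.1, 0.5, -1.4]
gripper_width: 0.0397
```

{"fn": "servo_tool", "kwargs": {
  "moves": [
    [[0.0005, 0, 0], [0, 0, 0], 0.03],
    [[0.0005, 0, 0], [0, 0, 0], 0.03]
  ]
}}

```text
time: 8.92
tool_pos: [0.5103, -0.199, 0.0255]
eef_rot: [-1.322, 1.131, 1.322]
ft_force: [-4.1, 2.0, 11.9]
gripper_width: 0.0398
```

{"fn": "servo_tool", "kwargs": {
  "moves": [
    [[0.0005, 0, 0], [0, 0, 0], 0.03],
    [[0.0005, 0, 0], [0, 0, 0], 0.03]
  ]
}}

```text
time: 9.08
tool_pos: [0.5103, -0.199, 0.0255]
eef_rot: [-1.322, 1.131, 1.322]
ft_force: [-7.5, 3.9, 23.4]
gripper_width: 0.0396
```

{"fn": "servo_tool", "kwargs": {
  "moves": [
    [[-0.0005, 0, 0], [0, 0, 0], 0.03],
    [[-0.0008, 0, 0], [0, 0, 0], 0.03],
    [[-0.0008, 0, 0], [0, 0, 0], 0.03]
  ]
}}

```text
time: 9.33
tool_pos: [0.5103, -0.199, 0.0255]
eef_rot: [-1.323, 1.132, 1.322]
ft_force: [-1.8, 1.1, 7.6]
gripper_width: 0.0402
```

```bash
python3 d.py 0.5104 -0.1986 0.0255 0.156;python3 - <<'E'
from station import eyes,readout
from h import *
from scipy.spatial.transform import Rotation as R
print(R.from_rotvec(readout.sense()['eef_rot']).as_matrix().round(4))
c=eyes.camera('wrist');pickle.dump(c,open('wrist9.pkl','wb'));crop(c,0,0,512,384,'pics/w9.png',1.5)
c=eyes.camera('scene');pickle.dump(c,open('scene9.pkl','wb'));crop(c,120,130,240,290,'pics/s9.png')
E
python3 d.py 0.5104 -0.1986 0.0255 0.156
```

```text
pos [ 0.5103 -0.199   0.0255] f [-1.8  1.1  7.6] tq [ 0.27  0.64 -0.  ] w 0.0402 t 9.3333 yaw 0.1552
shift [ 0.     -0.0001  0.0004] turn [-0.007  0.     0.002]
[[ 2.000e-04 -9.880e-01 -1.546e-01]
 [ 1.000e-04 -1.546e-01  9.880e-01]
 [-1.000e+00 -2.000e-04  0.000e+00]]
pics/w9.png 1.5
pics/s9.png 3.75
pos [ 0.5103 -0.199   0.0255] f [-2.3  2.2  8.1] tq [ 0.32  0.67 -0.04] w 0.0396 t 9.4333 yaw 0.1552
shift [ 0.     -0.0002  0.0004] turn [-0.007  0.001  0.001]
```

View pics/w9.png

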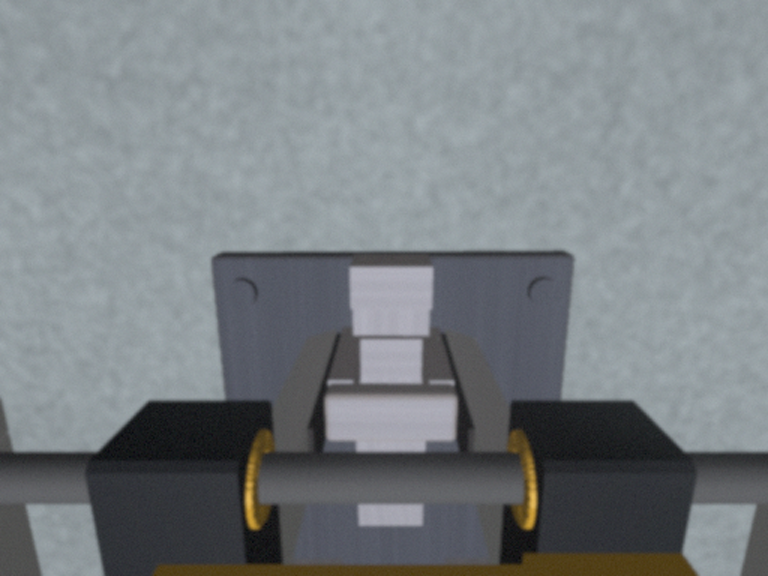

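View pics/s9.png

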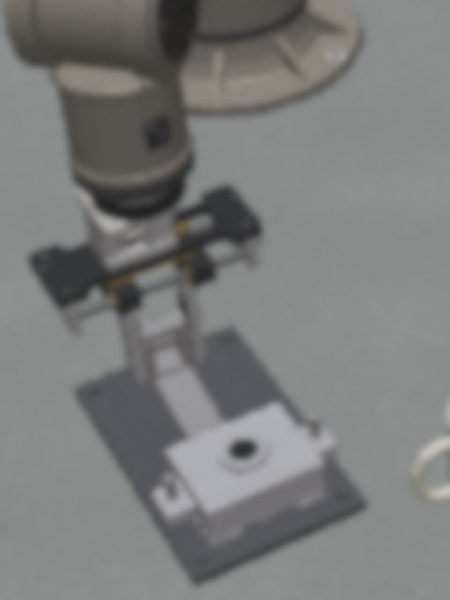

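Wedge flat on the plate with the tip before the mould. Plate contact was at TCP z = 0.0255, which matches the expected 0.0265. Next I relax the press a little and slide to just before lifting.

{"fn": "servo_tool", "kwargs": {
  "moves": [
    [[-0.0003, -0.002, 0], [0, 0, 0], 0.03],
    [[-0.0003, -0.007, 0], [0, 0, 0], 0.03],
    [[-0.0003, -0.013, 0], [0, 0, 0], 0.03],
    [[-0.0003, -0.019, 0], [0, 0, 0], 0.03],
    [[-0.0003, -0.025, 0], [0, 0, 0], 0.03],
    [[-0.0003, -0.03, 0], [0, 0, 0], 0.03],
    [[-0.0003, -0.033, 0], [0, 0, 0], 0.03],
    [[-0.0003, -0.033, 0], [0, 0, 0], 0.03]
  ]
}}

```text
time: 10.1
tool_pos: [0.5438, -0.1937, 0.0256]
eef_rot: [-1.324, 1.131, 1.322]
ft_force: [0.6, 0.4, -0.1]
gripper_width: 0.0397
```

```bash
python3 d.py 0.5795 -0.1877 0.0255 0.156;python3 - <<'E'
from station import eyes,readout
from h import *
c=eyes.camera('wrist');pickle.dump(c,open('wrist10.pkl','wb'));crop(c,0,0,512,384,'pics/w10.png',1.5)
c=eyes.camera('scene');pickle.dump(c,open('scene10.pkl','wb'));crop(c,120,170,240,290,'pics/s10.png')
E
python3 d.py 0.5795 -0.1877 0.0255 0.156
```

```text
pos [ 0.5438 -0.1937  0.0256] f [ 0.6  0.4 -0.1] tq [ 0.1  -0.22  0.02] w 0.0397 t 10.1 yaw 0.1558
shift [ 0.0001 -0.0362  0.0004] turn [-0.002 -0.004  0.006]
pics/w10.png 1.5
pics/s10.png 5.0
pos [ 0.5432 -0.1938  0.0255] f [ 0.5 -0.3 -1.6] tq [ 0.07 -0.16 -0.02] w 0.0399 t 10.2 yaw 0.1555
shift [ 0.0001 -0.0368  0.0004] turn [-0.005 -0.002  0.004]
```

View pics/w10.png

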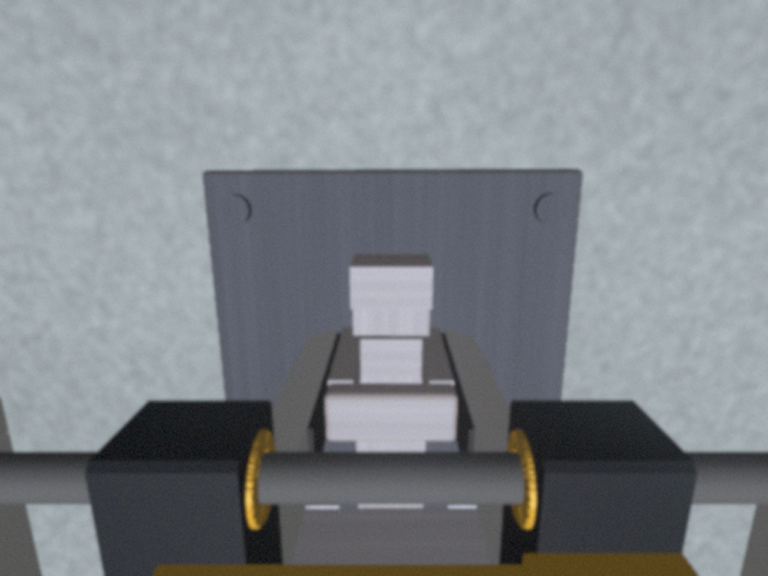

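View pics/s10.png

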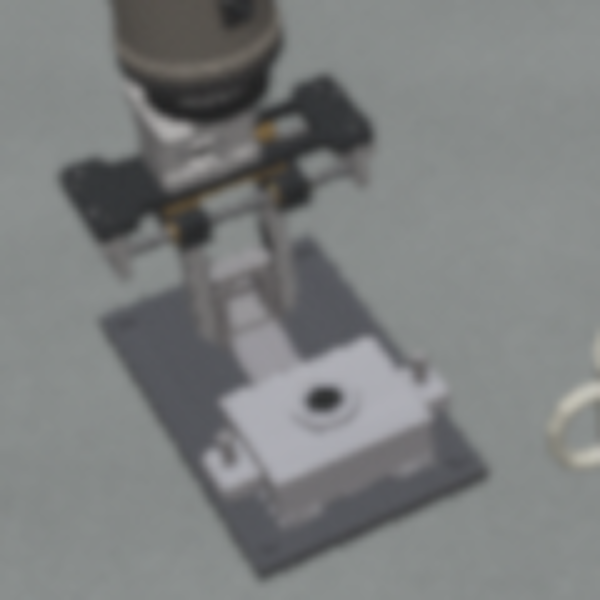

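Tip has entered the slot, centred (mould front marks at 305 and 477, wedge 391), no push force yet. On slowly.

{"fn": "servo_tool", "kwargs": {
  "moves": [
    [[0, -0.002, 0], [0, 0, 0], 0.03],
    [[0, -0.004, 0], [0, 0, 0], 0.03],
    [[0, -0.006, 0], [0, 0, 0], 0.03],
    [[0, -0.006, 0], [0, 0, 0], 0.03]
  ]
}}

```text
time: 10.53
tool_pos: [0.5492, -0.1928, 0.0256]
eef_rot: [-1.323, 1.131, 1.323]
ft_force: [1.5, -0.4, -1.8]
gripper_width: 0.0397
```

{"fn": "servo_tool", "kwargs": {
  "moves": [
    [[0, -0.001, 0], [0, 0, 0], 0.03],
    [[0, -0.002, 0], [0, 0, 0], 0.03]
  ]
}}

```text
time: 10.7
tool_pos: [0.5506, -0.1927, 0.0255]
eef_rot: [-1.322, 1.132, 1.323]
ft_force: [-1.0, -0.9, -0.4]
gripper_width: 0.0398
```

{"fn": "servo_tool", "kwargs": {
  "moves": [
    [[0, -0.001, 0], [0, 0, 0], 0.03],
    [[0, -0.002, 0], [0, 0, 0], 0.03]
  ]
}}

```text
time: 10.87
tool_pos: [0.5517, -0.1925, 0.0256]
eef_rot: [-1.321, 1.133, 1.324]
ft_force: [-12.6, -1.3, 11.1]
gripper_width: 0.0399
```

{"fn": "servo_tool", "kwargs": {
  "moves": [
    [[0, -0.001, 0], [0, 0, 0], 0.03],
    [[0, -0.002, 0], [0, 0, 0], 0.03]
  ]
}}

```text
time: 11.03
tool_pos: [0.5528, -0.1926, 0.0256]
eef_rot: [-1.32, 1.134, 1.324]
ft_force: [-14.5, -0.5, 13.2]
gripper_width: 0.0397
```

{"fn": "servo_tool", "kwargs": {
  "moves": [
    [[0, -0.001, 0], [0, 0, 0], 0.03],
    [[0, -0.002, 0], [0, 0, 0], 0.03]
  ]
}}

```text
time: 11.2
tool_pos: [0.5548, -0.1924, 0.0256]
eef_rot: [-1.32, 1.134, 1.324]
ft_force: [-13.9, -1.5, 10.6]
gripper_width: 0.0397
```

Lifting began at TCP x≈0.551 (bed x ≈ −72, as stated), push 14 N. About 23 mm remain.

{"fn": "servo_tool", "kwargs": {
  "moves": [
    [[-0.0001, -0.002, 0], [0, 0, 0], 0.03],
    [[-0.0002, -0.004, 0], [0, 0, 0], 0.03],
    [[-0.0002, -0.006, 0], [0, 0, 0], 0.03],
    [[-0.0002, -0.008, 0], [0, 0, 0], 0.03],
    [[-0.0002, -0.01, 0], [0, 0, 0], 0.03],
    [[-0.0002, -0.01, 0], [0, 0, 0], 0.03]
  ]
}}

```text
time: 11.7
tool_pos: [0.5653, -0.1907, 0.0256]
eef_rot: [-1.321, 1.134, 1.324]
ft_force: [-7.8, -1.6, 3.7]
gripper_width: 0.0397
```

```bash
python3 d.py 0.578 -0.1885 0.0255 0.156;python3 - <<'E'
from station import eyes,readout
from h import *
c=eyes.camera('scene');pickle.dump(c,open('scene11.pkl','wb'));crop(c,120,170,240,290,'pics/s11.png')
E
python3 d.py 0.578 -0.1885 0.0255 0.156
```

```text
pos [ 0.5653 -0.1907  0.0256] f [-7.8 -1.6  3.7] tq [-0.32  1.49 -0.07] w 0.0397 t 11.7 yaw 0.1545
shift [ 0.0001 -0.0129  0.0002] turn [-0.015  0.003 -0.021]
pics/s11.png 5.0
pos [ 0.5653 -0.1907  0.0256] f [-8.6 -2.2  3.7] tq [-0.26  1.48 -0.02] w 0.0402 t 11.75 yaw 0.1544
shift [ 0.0001 -0.0129  0.0002] turn [-0.015  0.003 -0.019]
```

View pics/s11.png

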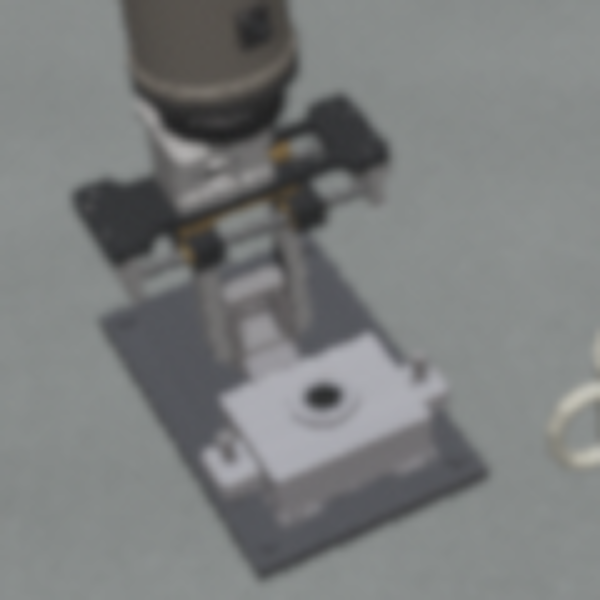

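{"fn": "servo_tool", "kwargs": {
  "moves": [
    [[0, -0.002, 0], [0, 0, 0], 0.03],
    [[0, -0.004, 0], [0, 0, 0], 0.03],
    [[0, -0.006, 0], [0, 0, 0], 0.03],
    [[0, -0.008, 0], [0, 0, 0], 0.03],
    [[0, -0.01, 0], [0, 0, 0], 0.03],
    [[0, -0.012, 0], [0, 0, 0], 0.03],
    [[0, -0.0125, 0], [0, 0, 0], 0.03],
    [[0, -0.0125, 0], [0, 0, 0], 0.03]
  ]
}}

```text
time: 12.42
tool_pos: [0.5775, -0.1888, 0.0256]
eef_rot: [-1.321, 1.134, 1.324]
ft_force: [-8.9, -1.8, 5.2]
gripper_width: 0.0399
```

```bash
python3 d.py 0.578 -0.1885 0.0255 0.156;python3 - <<'E'
from station import eyes,readout
from h import *
for n in ['scene','wrist','top']:
    c=eyes.camera(n);pickle.dump(c,open(n+'12.pkl','wb'));
    if n!='top':crop(c,*((120,170,240,290) if n=='scene' else (0,0,512,384)),f'pics/{n}12.png',5 if n=='scene' else 1.5)
A=cv2.cvtColor(pickle.load(open('scene9.pkl','rb'))['frame'],6).astype(np.float32);Cn=pickle.load(open('scene12.pkl','rb'))
def sh(f,box):
    x0,y0,x1,y1=box;t=f[y0:y1,x0:x1];return t
# subpixel shift of mould top region between scene9 and now (upsampled template match)
a=cv2.resize(A,None,fx=10,fy=10,interpolation=cv2.INTER_CUBIC)
for nm in ('scene10','scene11','scene12'):
    b=cv2.resize(cv2.cvtColor(pickle.load(open(nm+'.pkl','rb'))['frame'],6).astype(np.float32),None,fx=10,fy=10,interpolation=cv2.INTER_CUBIC)
    for box in [(175,242,198,256),(162,238,208,274),(120,255,160,290)]:
        x0,y0,x1,y1=[10*v for v in box];r=cv2.matchTemplate(b[y0-50:y1+50 if y1<3790 else y1,x0-50:x1+50],a[y0:y1,x0:x1],cv2.TM_CCOEFF_NORMED)
        _,m,_,l=cv2.minMaxLoc(r);print(nm,box,round(m,3),(np.array(l)-50)/10)
P=np.array([.662,-.175,.058]);print('px per 4mm',proj(Cn,P+[0,0,.004])-proj(Cn,P))
E
python3 d.py 0.578 -0.1885 0.0255 0.156
```

```text
pos [ 0.5775 -0.1888  0.0256] f [-8.9 -1.8  5.2] tq [-0.34  1.55  0.  ] w 0.0399 t 12.4167 yaw 0.1543
shift [ 0.0001 -0.0005  0.0002] turn [-0.016  0.003 -0.021]
pics/scene12.png 5
pics/wrist12.png 1.5
scene10 (175, 242, 198, 256) 0.999 [0. 0.]
scene10 (162, 238, 208, 274) 0.998 [0.1 0. ]
scene10 (120, 255, 160, 290) 0.999 [0. 0.]
scene11 (175, 242, 198, 256) 0.997 [-0.1 -0.5]
scene11 (162, 238, 208, 274) 0.988 [ 0.  -0.5]
scene11 (120, 255, 160, 290) 0.998 [-0.1 -0.1]
scene12 (175, 242, 198, 256) 0.998 [-0.2 -0.9]
scene12 (162, 238, 208, 274) 0.98 [-0.1 -0.9]
scene12 (120, 255, 160, 290) 0.998 [-0.1 -0.1]
px per 4mm [[-0.13689342 -0.96133719]]
pos [ 0.5775 -0.1888  0.0256] f [-8.7 -2.1  4.6] tq [-0.32  1.61  0.03] w 0.0398 t 12.5667 yaw 0.1544
shift [ 0.0001 -0.0005  0.0002] turn [-0.015  0.003 -0.019]
```

View pics/scene12.png

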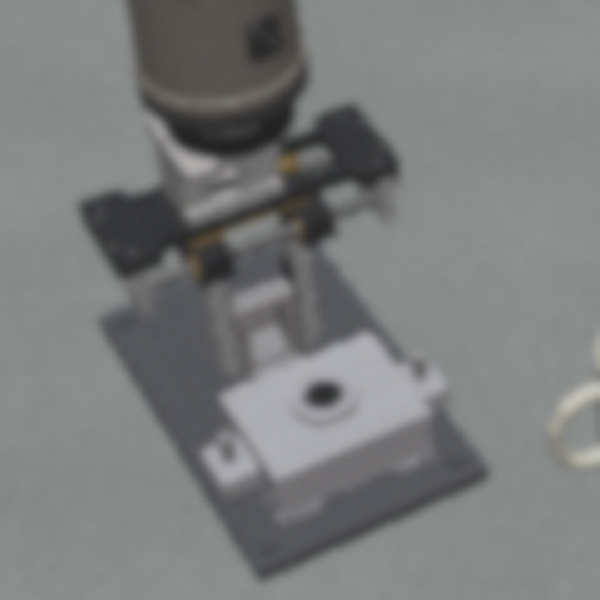

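View pics/wrist12.png

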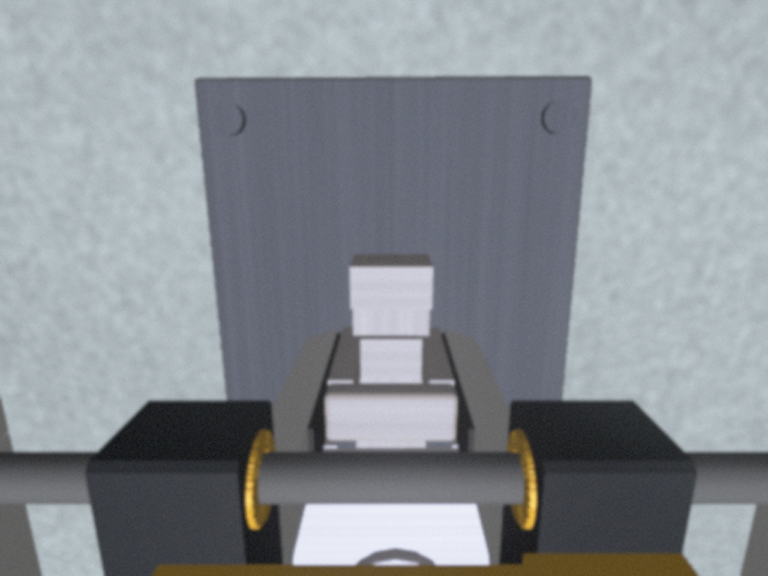

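```bash
python3 - <<'E'
from fit import *
from station import readout
np.set_printoptions(precision=4,suppress=True)
B=lambda l:np.array(l,float)/1000
for n,q in (('12',[(590,77.5),(197,80)]),('9',[(572,256),(214,258)])):
    W=pickle.load(open(f'wrist{n}.pkl','rb'))
    r=fit([(W,B([(-150,75,12),(-150,-75,12)]),px(q,1.5,(0,0)))],[.62,-.18,.15],False);print(n,*r)
    L=B([(-38,15,36),(-38,-15,36),(-8,20,76),(-8,-20,76)])
    w=fit([(W,L,px([(434,267),(349,267),(457,396),(325,396)],1.5,(0,0)))],[.57,-.19,.15],False);print('wedge',*w)
    d=np.array([np.cos(.156),np.sin(.156)])
    print('handle bed-x',(w[0][:2]-r[0][:2])@d, np.array([-d[1],d[0]])@(w[0][:2]-r[0][:2]))
# top depth, mean height change of mould top
from h import cloud
for n in ('top0','top12','scene0','scene9','scene12'):
    c=pickle.load(open(n+'.pkl','rb'));P=cloud(c);l=P-[.6225,-.1805,0]
    x=l[...,0]*.9879+l[...,1]*.1554;y=-l[...,0]*.1554+l[...,1]*.9879
    m=(x>.015)&(x<.065)&(abs(y)<.04)&(np.hypot(x-.04,y)>.02)&(P[...,2]>.035)&(P[...,2]<.08);print(n,m.sum(),np.median(P[...,2][m]),P[...,2][m].mean())
print(readout.sense()['tool_pos'])
E
```

```text
12 [ 0.6229 -0.1796  0.1613] [[ 3.4976  0.0921]
 [-3.5437  0.1   ]]
wedge [ 0.5779 -0.1883  0.1538] [[-0.538   0.0508]
 [ 0.3547 -0.0405]
 [ 1.5918  0.0857]
 [-1.0751 -0.0481]]
handle bed-x -0.04575302445895591 -0.0016683639671414548
9 [ 0.6222 -0.1794  0.1619] [[ 3.4688  0.0926]
 [-3.5293  0.1013]]
wedge [ 0.5106 -0.1986  0.1548] [[-0.4953 -0.0668]
 [ 0.3297 -0.1512]
 [ 1.6276  0.1868]
 [-1.1159  0.0561]]
handle bed-x -0.11330473893812813 -0.0015716215889284204
top0 133 0.05335126970088733 0.05322683009525064
top12 58 0.057819535236448116 0.057569778272031115
scene0 219 0.05232715299305424 0.052655883932993586
scene9 222 0.05245489894511668 0.052688134168465045
scene12 221 0.056697867997212104 0.0569327719450153
[ 0.5775 -0.1888  0.0256]
```

Independent checks agree: kinematics gives 4.0 mm, scene depth +4.2, top depth +4.3, and pixel shift 3.4–3.8. The handle is at bed x ≈ −45 to −46 mm, and TCP z is unchanged at the plate-contact height. I do a short steady hold, then hand in.

{"fn": "servo_tool", "kwargs": {
  "moves": [
    [[0, 0, 0], [0, 0, 0], 0.03],
    [[0, 0, 0], [0, 0, 0], 0.03],
    [[0, 0, 0], [0, 0, 0], 0.03],
    [[0, 0, 0], [0, 0, 0], 0.03]
  ]
}}

```text
time: 12.9
tool_pos: [0.5775, -0.1888, 0.0256]
eef_rot: [-1.321, 1.134, 1.324]
ft_force: [-8.9, -1.8, 3.9]
gripper_width: 0.0397
```

```bash
python3 - <<'E'
from station import readout,arm,eyes
from h import *
s=readout.sense();print(s['tool_pos'],s['ft_force'],s['gripper_width'],abs(s['qd']).max())
a=pickle.load(open('scene0.pkl','rb'))['frame'];b=eyes.camera('scene')['frame']
for n,bx in dict(mug=(225,228,270,272),jar=(345,165,370,200),ball=(65,243,95,273)).items():
    x0,y0,x1,y1=bx;print(n,np.abs(a[y0:y1,x0:x1].astype(int)-b[y0:y1,x0:x1]).mean())
arm.close_job()
E
```

```text
[ 0.57750496 -0.18876749  0.0256261 ] [-8.90199388 -1.82271056  3.88084889] 0.03971739409611995 0.0021612867378263305
mug 1.759090909090909
jar 1.6102857142857143
ball 1.4981481481481482
the job is handed in; nothing more can be done
```

I gripped the hanging wedge by its handle, raised it 19 mm and drew it 145 mm level off the hook. I then set it on the bed plate and slid it into the slot. I handed the job in at about 13 s with the wedge still gripped, pushing and carrying the mould half.

- **Lift:** three checks put it at about 4 mm. The travel since lifting began gives 4.0 mm, the two depth cameras +4.2 and +4.3 mm. The pixel shift reads slightly lower, at 3.4–3.8 mm.
- **Position:** the handle stands at bed x ≈ −45 to −46 mm. Lifting began at −72 mm, as the task text says.
- **Flat on the plate:** the tool height stayed at the plate-contact value to within 0.1 mm. At first touchdown the moment reading suggested the heel might have touched slightly first. I did not measure the wedge's pitch separately afterwards.
- **Forces:** the final push is about 9 N, just under the 10–20 N given, with a light downward press. The highest wrist reading I saw was about 25 N, when I pressed the wedge onto the plate.
- **Bystanders:** the mug, jar and ball mould look unchanged in the scene picture.

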